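# Spin the bench turntable and brake it on its red patch

## Robot

A 6-joint arm with a two-finger parallel gripper is mounted at the origin on the work surface. World frame = base frame: x ahead of the robot, y to its left, z up, the work surface at z = 0. Lengths are in m, angles in rad, forces in N, time in s.
With the tool pointing down it reaches from about 0.375 to 0.975 m from the base axis. Payload 3.8 kg.
Tool frame: the origin (TCP) lies midway between the tips of the shut fingers; the grasp point (between the pads) lies 19 mm behind it; z points along the fingers, y is the line along which they close (so a half turn about z gives the same grasp; the last joint's range is limited). The gripper opens to 88 mm and grips with 3 to 60 N. Pads are 18 mm wide; open, the fingers measure 123 mm over their backs; the gripper's body (75 mm by 187 mm) begins 45 mm behind the grasp point.
Start: joints at [-1.383, 0.264, 1.604, -0, 1.274, -0.037], TCP at [0.15, -0.658, 0.239] pointing down, gripper open.
Joint ranges: [-2.63, 2.63], [-0.94, 2.18], [0.31, 2.57], [-1.31, 4.45], [0, 2.66], [-2.55, 2.55]. Speed limits (rad/s): [2.57, 2.57, 3.14, 3.14, 3.14, 3.14].

## Interface

Orientations are given as a rotation vector (axis times angle).
In Python, from cell import manip, inverse_kinematics, cams, order gives the robot as it stands. Calls block until the motion is done:
- manip.move_pose(position, orientation): joint-space move of the TCP to a pose.
- manip.move_linear(position, rate=0.15, rot=None): straight line of the TCP; rot=None keeps the orientation; rate is the mean speed in m/s.
- manip.set_joints(angles): joint-space move.
- manip.set_gripper(opening, force=None): finger opening in m; force is the grip in N (None keeps the last); returns when the fingers have stopped.
- manip.dwell(seconds).
- inverse_kinematics(position, orientation): joint angles nearest the present ones, or None.
- manip.state(): the state.
- cams.capture(name): name is "scene" or "top" or "wrist"; returns a dict with "image" (384x512x3 uint8, blue, green, red), "z_map" (384x512 float32, m along the optical axis (not along the pixel's ray), 0 where there is no reading), "intrinsics" (3x3 intrinsics, pixels), "k1" (the pictures are not rectified: a ray, as slopes to the right and down, at radius r is drawn at 1 + k1 r^2 times it, then the intrinsics apply), "position" and "orientation" of the camera in the world; the wrist camera has in their place "T_tool_cam" (4x4, takes a point from camera to tool coordinates, whose origin is the TCP and whose axes are the flange's). Camera axes: x right, y down, z forward; pixel columns grow to the right and rows downward; lengths in m; the calibration is good to about 2 mm. A picture is of the moment at which its call begins: read the wrist's pose just before it.
A pose or a line that the arm cannot do raises manip.IKError and nothing moves.
- order.close_job(): hands the job in; it is judged then, once.
The state is a dict: "clock": time; "joint_pos": joint angles; "joint_velocities": joint speeds; "tau": joint torques, N m; "tool_pos": TCP position; "tcp_rot": TCP orientation; "contact_force": force on the tool from outside, world axes, zero at the start; "moment": the same for the moment, N m; "gripper_width": finger opening in m; "grasp_force": force on a finger pad.
Only numpy, scipy, OpenCV 4.12 (cv2) and the standard library are available. Lean on these libraries where they do the work, as an engineer would, in place of code of your own. Each camera call takes 0.05 s, during which the arm holds its last target. There are 200 camera calls.

## Task

With the outside of the fingers, push the black knob to flick the turntable into a free spin, doing so while the red patch is well away from the yellow pointer; let the red patch go by the pointer at least once with nothing touching the wheel. When the patch comes round again, brake the wheel by pressing a fingertip down on the disc's flat top, so that it stops with the pointer within the red patch, and finish while still holding the disc still with that fingertip. Touch the disc only for that one stop, never take the knob between the fingers or brake by the knob, and leave the tin, bottle and spool where they are.

Things in the scene. Friction and masses are not known exactly. Their poses are not given: they have to be found in the camera images.
- wheel (a joint): Angle of the turntable's wheel (disc and knob turn together) about its vertical axis, rad, growing counterclockwise seen from above, counted on over several turns; 0 where the red patch is at the pointer, as it is again at every 2 pi. The bearing is nearly free: from 3 rad/s it coasts for some 10 to 15 s and about two turns, losing roughly a sixth of its speed each second. It is still at the start, with the patch 110 to 180 degrees from the pointer, either way.
- axis_top (a point): The centre of the wheel's flat top face, on the vertical axis, 62 mm above the work surface. A brass nut 18 mm across stands 10 mm up here.
- red_patch (a point): Middle of the outer edge of the red patch, at the disc's top edge, 125 mm from the axis. The patch is 38 mm wide along the edge and reaches 28 mm inwards on the flat top; it is also painted down the edge. It lies straight across the axis from the knob.
- pointer_tip (a point): Tip of the fixed yellow pointer, level with the disc's top and 5 mm outside its edge, pointing at the axis. Pointer (30 mm wide) and its yellow post reach out to 175 mm from the axis and stand 63 mm high.
- knob_mid (a point): Half-way up the upright black knob, 17 mm above the disc's top. The knob is 34 mm high, 18 mm in diameter (21 mm near its top) and stands fixed on the disc 55 mm from the axis; it is pushed sideways, along the tangent, and sweeps round with the wheel.
- disc: The turntable's disc: plywood, 250 mm in diameter, 18 mm thick, top 62 mm above the work surface, brown leather in the middle out to 88 mm, then a bare flat rim 37 mm wide that is good for braking. Origin on the axis at its underside, x axis towards the red patch. Disc and knob weigh about 1 kg; a light press stops it at once. On a round dark steel foot 170 mm across.
- knob: The black knob, origin on its own axis at the disc's top.
- tin: Glue tin with a red label, 72 mm in diameter, 85 mm high, standing loose 190 to 255 mm from the turntable's axis; origin at the centre of its underside. Not to be moved.
- dye: Amber dye bottle, 52 mm in diameter, 105 mm high, standing loose 185 to 255 mm from the turntable's axis; origin at the centre of its underside. Not to be moved.
- spool: Blue thread spool, 36 mm in diameter, 46 mm high, standing loose 180 to 215 mm from the turntable's axis; origin at the centre of its underside. Not to be moved.

How it is judged:
By the outcome, as a careful person would: the job done as asked, in the order asked, and still so for the second after the job is handed in, while the arm keeps its last pose, push and grip.
It also fails if it takes over 45 s, if anything falls off the work surface, if the arm or the gripper's body presses on something with over 40 N, if the wrist force passes 120 N, or if a joint passes its speed limit or range.

## Working session

There is one attempt and no reset: what is moved stays moved. The work goes in short steps, each a Python script; the robot and the scene stay as the last script left them, time stands still between calls to the robot, and variables do not carry over. Pictures are saved under pics/ and viewed, at most 10 in all, crops included, and the job is handed in when it is done.

```bash
ls; mkdir -p pics
python3 - <<'E'
from cell import manip,cams
import cv2,numpy as np,pickle
ims=[]
for n in ["scene","top"]:
    c=cams.capture(n); pickle.dump(c,open(n+".pkl","wb")); cv2.imwrite(f"pics/{n}0.png",c["image"])
    print(n,c["position"],c["orientation"],c["intrinsics"],c["k1"])
print(manip.state())
E
```

```text
pics
scene [ 1.25656095 -0.33357986  0.66218175] [-2.03307463 -1.0652035   0.5436283 ] [[398.40083349   0.         264.34625854]
 [  0.         398.40083349 189.37943344]
 [  0.           0.           1.        ]] -0.12937756504686596
top [0.46234988 0.03394653 1.05918209] [-2.14555747  2.12030864 -0.1735595 ] [[385.190128     0.         259.27014363]
 [  0.         385.190128   197.35334702]
 [  0.           0.           1.        ]] -0.010552418613586672
{'clock': 0.1, 'joint_pos': array([-1.38292018e+00,  2.64667117e-01,  1.60520442e+00, -1.83068087e-05,
        1.27369814e+00, -3.68991475e-02]), 'joint_velocities': array([-0.00044504, -0.00153576, -0.00311282,  0.00050349, -0.00014993,
        0.00065759]), 'tau': array([ 1.42767303e-04, -5.03617036e+01, -3.58072650e+01,  7.30662933e-02,
        2.33550870e-02, -5.51383630e-05]), 'tool_pos': array([ 0.15032479, -0.65740555,  0.23753754]), 'tcp_rot': array([-3.11981423e+00, -3.52120827e-01,  2.61452868e-04]), 'contact_force': array([-0.2880205 , -0.32566331,  0.03942824]), 'moment': array([ 0.00256918, -0.03167433,  0.0146283 ]), 'grasp_force': 0.0, 'gripper_width': 0.08759348199359329}
```

View pics/top0.png

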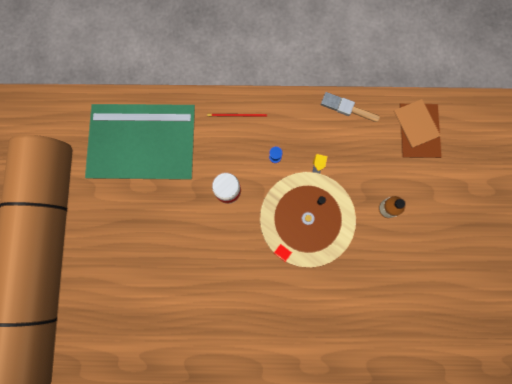

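View pics/scene0.png

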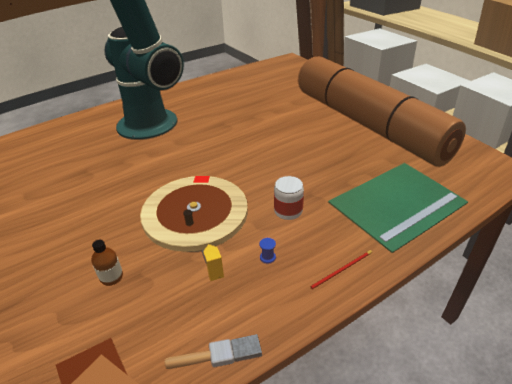

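The top view shows the wheel centre at (308,218), patch (283,253), knob (321,201), pointer (319,163), tin (226,187), spool (276,155) and bottle (395,205). The robot is toward the bottom of the picture. The scene view agrees.

```bash
cat > h.py <<'E'
import numpy as np,cv2,pickle
from scipy.spatial.transform import Rotation as R
def cast(c,uv,z,pos=None,Rm=None):
    "pixels -> points on plane z"
    K=c["intrinsics"]; uv=np.atleast_2d(np.array(uv,float))
    d=(uv-K[:2,2])/[K[0,0],K[1,1]]; s=d.copy()
    for _ in range(20): s=d/(1+c["k1"]*(s**2).sum(1,keepdims=True))
    pos=c["position"] if pos is None else pos
    Rm=R.from_rotvec(c["orientation"]).as_matrix() if Rm is None else Rm
    r=np.c_[s,np.ones(len(s))]@Rm.T
    return pos+r*((z-pos[2])/r[:,2])[:,None]
def blob(mask,near=None):
    n,l,st,ce=cv2.connectedComponentsWithStats(mask.astype(np.uint8))
    k=1+np.argmax(st[1:,4]); return ce[k],l==k
def masks(c):
    h=cv2.cvtColor(c["image"],cv2.COLOR_BGR2HSV).astype(int); H,S,V=h[...,0],h[...,1],h[...,2]
    return dict(red=((H<4)|(H>176))&(S>220)&(V>170),yel=(H>22)&(H<32)&(S>220)&(V>150),wood=(H>15)&(H<30)&(S>50)&(S<190)&(V>160),blue=(H>110)&(H<130)&(S>180),white=(S<40)&(V>150))
E
python3 - <<'E'
from h import *
for n in ["top","scene"]:
    c=pickle.load(open(n+".pkl","rb")); m=masks(c)
    _,w=blob(cv2.morphologyEx(m["wood"].astype(np.uint8),cv2.MORPH_CLOSE,np.ones((3,3))))
    ct=max(cv2.findContours(w.astype(np.uint8),0,2)[0],key=cv2.contourArea)
    p=cv2.convexHull(ct)[:,0]
    P=cast(c,p,.062)[:,:2]; (x,y),r=cv2.minEnclosingCircle(P.astype(np.float32))
    A=np.c_[2*P,np.ones(len(P))]; s=np.linalg.lstsq(A,(P**2).sum(1),rcond=None)[0]
    print(n,"disc",x,y,r,s[:2],np.sqrt(s[2]+s[0]**2+s[1]**2))
    roi=np.zeros(w.shape,bool); x0,y0,ww,hh=cv2.boundingRect(ct); roi[y0-5:y0+hh+40,x0-5:x0+ww+10]=1
    if n=="top": roi[y0-40:y0+hh,x0:x0+ww]=1
    roi2=roi.copy()
    cr,rm=blob(m["red"]&roi); 
    ym=m["yel"]&roi; cy,yy=blob(ym)
    print("red",cr,rm.sum(),cast(c,cr,.062)); print("yel",cy,yy.sum(),cast(c,cy,.063))
    pts=np.argwhere(yy)[:,::-1]; Q=cast(c,pts,.063)[:,:2]; d=np.hypot(*(Q-s[:2]).T)
    print(" yel r range",d.min(),d.max())
c=pickle.load(open("top.pkl","rb"))
for n,u,z in [("knob",(321.5,200.5),.096),("tin",(226,187),.085),("dye",(400,203),.105),("spool",(276,154),.046),("nut",(308,218),.072)]: print(n,cast(c,u,z))
E
```

```text
top disc 0.5799142122268677 -0.08798490464687347 0.12904828786849976 [ 0.57685376 -0.08755038] 0.12552888252932645
red [282.6        251.96190476] 105 [[ 0.48829203 -0.02276406  0.062     ]]
yel [319.57377049 161.25409836] 122 [[ 0.72877136 -0.12069641  0.063     ]]
 yel r range 0.13378459977059554 0.17209301351542436
scene disc 0.5860419273376465 -0.08767738938331604 0.13549700379371643 [ 0.57852696 -0.08846227] 0.12634261937685712Traceback (most recent call last):
  File "<stdin>", line 14, in <module>
  File "h.py", line 14, in blob
    k=1+np.argmax(st[1:,4]); return ce[k],l==k
        ~~~~~~~~~^^^^^^^^^^
    return _wrapfunc(a, 'argmax', axis=axis, out=out, **kwds)
    return bound(*args, **kwds)
ValueError: attempt to get argmax of an empty sequence
```

```bash
cat >> h.py <<'E'
AX=np.array([.5775,-.088]); PH=np.arctan2(-.1207+.088,.7288-.5775)
u=np.array([np.cos(PH),np.sin(PH)]); t=np.array([-u[1],u[0]])
ROT=R.from_matrix(np.c_[np.r_[u,0],np.cross([0,0,-1],np.r_[u,0]),[0,0,-1]]).as_rotvec()
def P(rad,tan,z): return np.r_[AX+rad*u+tan*t,z]
def ang(c):
    "wheel angle (wrapped) and patch area from a picture"
    uv=np.argwhere(masks(c)["red"])[:,::-1]
    if len(uv)==0: return None,0
    d=cast(c,uv,.062)[:,:2]-AX; r=np.hypot(*d.T); d=d[(r>.09)&(r<.13)]
    if len(d)<25: return None,len(d)
    m=d.mean(0); return (np.arctan2(m[1],m[0])-PH+np.pi)%(2*np.pi)-np.pi,len(d)
E
python3 - <<'E'
from h import *
from cell import manip,inverse_kinematics
c=pickle.load(open("top.pkl","rb")); s=pickle.load(open("scene.pkl","rb"))
print("PH",PH,"ang",ang(c),ang(s))
for n,uv,z in [("knob",(321.5,200.5),.096),("tin",(226,187),.085),("dye",(400,203),.105),("spool",(276,154),.046),("nut",(308,218),.072)]:
    p=cast(c,uv,z)[0]; d=p[:2]-AX; print(n,p.round(3),"rad/tan",(d@u).round(3),(d@t).round(3))
manip.set_gripper(0.0,20)
manip.move_pose(P(.053,-.058,.20),ROT)
st=manip.state(); print(st["clock"],st["tool_pos"],P(.053,-.058,.20),st["joint_pos"])
for a,b,r in [(.2,.19,.1),(.19,.2,.1),(.2,.192,.05)]:
    t0=manip.state()["clock"]; manip.move_linear(P(.053,-.058,b),rate=r); st=manip.state(); print(r,st["clock"]-t0,st["tool_pos"]-P(.053,-.058,b),st["joint_velocities"].round(3))
print(inverse_kinematics(P(.053,.022,.078),ROT),inverse_kinematics(P(-.106,0,.06),ROT))
E
```

```text
PH -0.212853020979164 ang (np.float64(2.722964645124506), 105) (np.float64(2.726621277171713), 31)
knob [ 0.618 -0.119  0.096] rad/tan 0.046 -0.022
tin [0.652 0.125 0.085] rad/tan 0.028 0.224
dye [ 0.612 -0.314  0.105] rad/tan 0.082 -0.214
spool [ 0.752 -0.005  0.046] rad/tan 0.153 0.118
nut [ 0.575 -0.087  0.072] rad/tan -0.002 0.0
3.8417 [ 0.61692743 -0.15672191  0.20006542] [ 0.61705144 -0.15588728  0.2       ] [-2.87772149e-01  2.17946142e-01  1.73291343e+00 -2.62591945e-04
  1.19057318e+00  1.49690409e+00]
0.1 0.25000000000000044 [-0.00096318 -0.00037077 -0.00125937] [ 0.005 -0.006 -0.013  0.001  0.003 -0.001]
0.1 0.25 [ 0.00090099 -0.00042418  0.00148821] [ 0.     0.006  0.013  0.001 -0.003  0.001]
0.05 0.3083 [-0.00068039  0.00021907 -0.00110848] [-0.001 -0.002 -0.01   0.001  0.002  0.   ]
[-1.60940684e-01  3.36304179e-01  1.82591759e+00 -8.88178420e-16
  9.79370887e-01  1.62270866e+00] [-1.89640303e-01  8.25553685e-02  2.17891844e+00 -8.88178420e-16
  8.80118849e-01  1.59400904e+00]
```

```bash
cat >> h.py <<'E'
def track(manip,cams,n,dt=0.0,log="log.txt"):
    f=open(log,"a"); 
    for i in range(n):
        for nm in ("top","scene"):
            t0=manip.state()["clock"]; c=cams.capture(nm); a,k=ang(c)
            if a is not None: f.write(f"{t0} {a} {k} {nm}\n"); print(nm,round(t0,3),round(a,3),k)
        if dt: manip.dwell(dt)
E
python3 - <<'E'
from h import *
from cell import manip,cams
manip.move_linear(P(.053,-.059,.078),rate=.15)
st=manip.state(); print(st["tool_pos"]-P(.053,-.059,.078),st["contact_force"]); t0=st["clock"]
manip.move_linear(P(.053,.022,.078),rate=.12)
manip.move_linear(P(.053,.022,.14),rate=.25)
st=manip.state(); print(t0,st["clock"],st["contact_force"])
track(manip,cams,3)
manip.move_linear(P(-.106,0,.14),rate=.25); print(manip.state()["clock"])
track(manip,cams,8,.05)
E
```

```text
[ 0.0008747  -0.00026237  0.00101776] [-0.0899734   1.25962006  0.45520327]
5.5583 6.7833 [-0.32058133  0.47767507 -0.37034969]
top 6.883 1.251 90
top 6.983 1.624 96
7.875
top 7.875 -1.522 102
scene 7.925 -1.376 86
top 8.025 -1.05 110
scene 8.075 -0.9 76
top 8.175 -0.582 111
scene 8.225 -0.437 56
top 8.325 -0.132 104
top 8.475 0.315 105
top 8.625 0.744 103
top 8.775 1.151 103
top 8.925 1.55 100
```

```bash
cat > fit.py <<'E'
from h import *
from scipy.optimize import least_squares
from scipy.integrate import solve_ivp
def model(p,ts):
    a0,w0,k,cc=p; # w' = -k w - cc
    T=ts-ts[0]; return a0+(w0+cc/k)*(1-np.exp(-k*T))/k-cc/k*T
L=[l.split() for l in open("log.txt")]; ts=np.array([float(l[0]) for l in L]); a=np.array([float(l[1]) for l in L])
o=np.argsort(ts); ts=ts[o]; a=np.unwrap(a[o]) if 0 else a[o]
# unwrap with rough speed
un=[a[0]]; w=3.7
for i in range(1,len(a)):
    dt=ts[i]-ts[i-1]; pr=un[-1]+w*dt; un.append(a[i]+2*np.pi*np.round((pr-a[i])/(2*np.pi))); w=.5*w+.5*(un[-1]-un[-2])/dt
un=np.array(un)
r=least_squares(lambda p:np.r_[model(p,ts)-un,(p[2]-.15)/20,(p[3]-.08)/5],[un[0],3.7,.15,.08],bounds=([-9,0,.01,0],[9,9,.5,.6]))
p=r.x; T=np.arange(ts[0],ts[0]+25,.005); M=model(p,T); W=np.gradient(M,T); s=np.argmax(W<0.02) or len(W)
print("p",p.round(3),"rms",np.std(model(p,ts)-un),"stop",T[s-1],M[s-1]/2/np.pi)
for k in range(1,5):
    j=np.argmax(M[:s]>2*np.pi*k)
    if j: print("pass",k,"t",T[j],"w",W[j])
E
python3 - <<'E'
from h import *
from cell import manip,cams
track(manip,cams,5,.1)
print(manip.state()["clock"])
E
python3 fit.py
```

```text
top 9.075 1.936 100
scene 9.525 3.019 45
scene 9.725 -2.824 53
scene 9.925 -2.395 68
10.075
p [1.24  3.896 0.149 0.146] rms 0.009529168790123046 stop 17.503299999999776 2.6771392096116724
pass 1 t 8.373299999999968 w 2.924786303835276
pass 2 t 11.223299999999908 w 1.5728422870909071
```

```bash
python3 - <<'E'
from h import *
from cell import manip,cams
manip.move_linear(P(-.106,0,.069),rate=.2)
st=manip.state(); print(st["clock"],st["tool_pos"]-P(-.106,0,.069),st["contact_force"])
track(manip,cams,2)
st=manip.state(); print(st["clock"],st["tool_pos"]-P(-.106,0,.069),st["contact_force"])
E
python3 fit.py
```

```text
10.5833 [-1.02375636e-04  7.03625104e-06 -3.42942111e-05] [-0.19694244 -0.48344506  0.25989194]
top 10.583 -1.074 113
scene 10.633 -0.994 63
top 10.683 -0.89 108
scene 10.733 -0.815 50
10.7833 [ 0.0015673  -0.00030272  0.0017188 ] [0.40202764 0.11718886 1.07988691]
p [1.24  3.896 0.152 0.135] rms 0.009246139378351803 stop 17.788299999999765 2.705359969063189
pass 1 t 8.373299999999968 w 2.924770254273085
pass 2 t 11.218299999999907 w 1.5840059737720367
```

Run:
```python
from h import *
from cell import manip,cams
manip.dwell(11.075-manip.state()["clock"])
print(manip.state()["clock"],manip.state()["tool_pos"][2])
manip.move_linear(P(-.106,0,.057),rate=.12)
st=manip.state(); print(st["clock"],st["tool_pos"]-P(-.106,0,.057),st["contact_force"])
track(manip,cams,2)
st=manip.state(); print(st["clock"],st["tool_pos"]-P(-.106,0,.057),st["contact_force"])
```

```text
11.075 0.06945934378736773
11.325 [ 0.00291953 -0.00048275  0.00525918] [-10.20380321   1.95156341  33.1114808 ]
top 11.325 -0.089 106
top 11.425 -0.089 106
11.525 [ 0.00288693 -0.0004819   0.00525658] [-8.97252578  1.89642994 32.40416921]
```

Run:
```python
from h import *
from cell import manip,cams
s=cams.capture("scene")["image"]; c=cams.capture("top"); b=c["image"]; print(ang(c),manip.state()["contact_force"])
a=cv2.resize(s[130:300,120:320],(600,510),interpolation=cv2.INTER_CUBIC); a=a[:, :400+0]
b=cv2.resize(b[140:268,250:350],(400,510),interpolation=cv2.INTER_CUBIC)
cv2.imwrite("pics/end.png",np.hstack([a,b]))
```

```text
(np.float64(-0.08896193392062735), 106) [-9.54285508  1.5471323  32.59695971]
```

View pics/end.png

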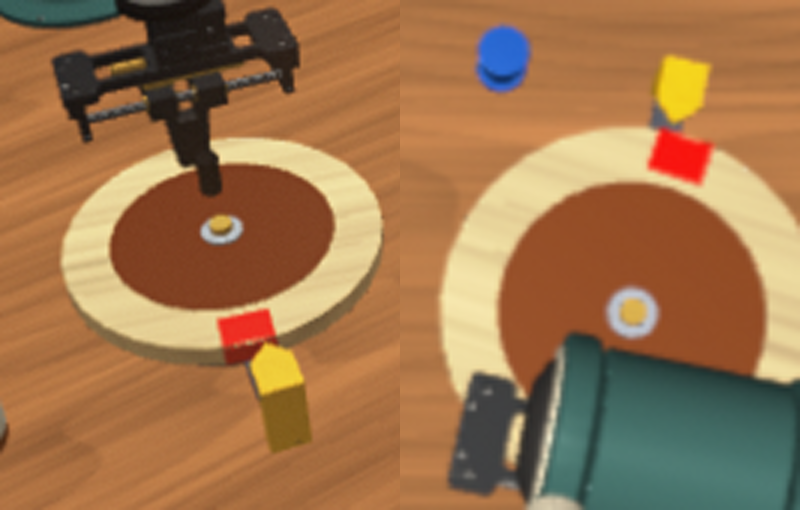

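The wheel is held with the pointer over the patch, toward one side of it. I'll check that margin numerically before handing in.

Run:
```python
from h import *
from cell import cams
A=lambda d:np.degrees(np.arctan2(d[:,1],d[:,0]))
for n in ("top","scene"):
    c=cams.capture(n); h=cv2.cvtColor(c["image"],cv2.COLOR_BGR2HSV).astype(int)
    y=(h[...,0]>20)&(h[...,0]<34)&(h[...,1]>215)&(h[...,2]>(170 if n=="top" else 190))
    q=cast(c,np.argwhere(y)[:,::-1],.063)[:,:2]-AX; r=np.hypot(*q.T); q=q[(r>.125)&(r<.18)&(q[:,0]>0)]; r=np.hypot(*q.T)
    tip=q[np.argsort(r)[:5]]
    e=cast(c,np.argwhere(masks(c)["red"])[:,::-1],.062)[:,:2]-AX; re=np.hypot(*e.T); e=e[(re>.09)&(re<.127)]
    print(n,"tip r",np.hypot(*tip.T).round(3),"deg",A(tip).round(1),"centroid",A(q.mean(0)[None]),"patch",A(e.mean(0)[None]),A(e).min(),A(e).max())
```

```text
top tip r [0.133 0.134 0.135 0.136 0.136] deg [-12.2 -13.4 -10.9 -12.  -13.1] centroid [-12.1156911] patch [-17.29272311] -25.934413597113004 -8.37017094904434
scene tip r [] deg [] centroid [nan] patch [-16.21719411] -25.66552265824183 -7.878764622656614<stdin>:10: RuntimeWarning: Mean of empty slice.
  ret = um.true_divide(
```

Pointer tip is at −12.2° and the patch spans −26° to −8.4°, so the pointer is inside the patch with about 4° to spare.

```bash
python3 -c "
from cell import order
print(order.close_job())"
```

```text
the job is handed in; nothing more can be done
None
```

The job is handed in: I flicked the wheel by the knob, let it spin freely past the pointer, then braked it by fingertip on the rim, and it is held with the pointer about 5° off the patch's centre (patch ±8.7°); I didn't re-measure the tin, bottle and spool afterwards, but the gripper stayed well clear of them.

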